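# Clamp down a pressure vessel's lid with a hex key

## Task

The lid of the small steel pressure vessel is closed, but the screw on its bridge is still loose. Take the T-handled hex key out of its stand, push it fully home in the recessed socket of that screw, and only then turn it clockwise (seen from above) until the screw comes up tight. Let go and leave the key standing in the screw, ready for opening the vessel after the run, and do not disturb the jar, the bottle and the tube rack.

Things in the scene. Friction and masses are not known exactly. Their poses are not given: they have to be found in the camera images.
- hex_key: T-handled hex key, 142 mm tall, 0.35 kg, loose, upright in the stand at the start. Origin: centre of its shaft's lower end; z runs up to the handle. Steel shaft: hexagon 19 mm across flats, 22 mm across corners, corners at its x axis and every 60 degrees; the last 6 mm taper to 15 mm across flats. Collar 29 mm across under the handle (z 106 to 118 mm). The handle turns the shaft rigidly
- key_handle (a point): middle of the key's grey cross handle, a bar 110 mm long (along x), 20 mm wide (along y), 24 mm high; it lies 130 mm above the key's lower end; axes as hex_key
- key_tip (a point): centre of the end of the key's shaft; axes as hex_key
- key_stand: white block 80 x 80 x 85 mm high, fixed, origin at the centre of its underside. In its top a round hole 26 mm across and 65 mm deep; the key stands on the hole's floor, 20 mm above the bench, free to turn, leaning 3 degrees at most. The handle's middle is then 150 mm above the bench; the key comes out after rising 65 mm
- vessel: bench pressure vessel, fixed: base plate 150 x 190 mm, steel cup 116 mm across, round lid 132 mm across, over it a bridge bar 44 x 186 mm (long along y) on two posts, its top at 106 mm. A gauge sticks out low on the -x side. Origin: centre of the underside. The clamp screw stands mid-bridge, on the z axis; the small round caps at the bridge's ends (114 mm high) have no socket
- socket_mouth (a point): centre of the mouth of the hexagon socket in the screw's round head (38 mm across, 28 mm high), 134 mm above the bench. z up; the axes turn with the screw. Socket 20.5 mm across flats, 20 mm deep, flat floor, corners at this x axis and every 60 degrees: the key enters with its x axis at 0, 60, 120.. degrees (within about 9) to this x axis
- socket_floor (a point): centre of the floor of that socket, 20 mm below the mouth, 114 mm above the bench; axes as socket_mouth. With the key fully home its end stands on this floor
- clamp_screw (a joint): angle of the screw, rad, growing clockwise seen from above; 1.2 is fully tight, a hard stop. Starts loose at 0.05 to 0.5. The screw does not rise or sink. Friction of about 0.3 N m holds it where it is left. The key has about 0.16 rad of play each way in the socket before the screw follows
- jar: white screw-top jar with a green cap, 80 mm across, 130 mm high, loose, bystander; origin at the centre of its underside
- media_bottle: amber bottle with a blue cap, 76 mm across, 150 mm high, loose, bystander; origin at the centre of its underside
- tube_rack: orange tube rack with white tubes, 95 x 190 mm, 66 mm high, loose, bystander; origin at the centre of its underside
There are look-alikes about, which are no part of the job. Of the things shaped like the hex_key, the dark steel one is meant.

How it is judged:
By the outcome, as a careful person would: the job done as asked, in the order asked, and still so for the second after the job is handed in, with the robot touching nothing.
It also fails if it takes over 48 s, if anything falls off the work surface, if the arm or the gripper's body presses on something with over 40 N, if the wrist force passes 120 N, or if a joint passes its speed limit or range.

## Robot

A 7-joint arm with a two-finger parallel gripper is mounted at the origin on the work surface. World frame = base frame: x ahead of the robot, y to its left, z up, the work surface at z = 0. Lengths are in m, angles in rad, forces in N, time in s.
With the tool pointing down it reaches from about 0.4 to 0.85 m from the base axis. Payload 10.4 kg.
Tool frame: the origin (TCP) lies midway between the tips of the shut fingers; the grasp point (between the pads) lies 19 mm behind it; z points along the fingers, y is the line along which they close (so a half turn about z gives the same grasp; the last joint's range is limited). The gripper opens to 87 mm and grips with 3 to 60 N. Pads are 19 mm wide; open, the fingers measure 117 mm over their backs; the gripper's body (75 mm by 190 mm) begins 51 mm behind the grasp point.
Start: joints at [1.189, 0.332, -0.065, 1.46, 0.022, 1.35, -0.088], TCP at [0.219, -0.585, 0.184] pointing down, gripper open.
Joint ranges: [-2.6, 2.6], [-0.5, 2.12], [-1.47, 1.34], [0.16, 2.42], [-1.27, 4.41], [0.06, 2.06], [-2.6, 2.6]. Speed limits (rad/s): [2.22, 2.22, 2.79, 2.79, 3.14, 3.14, 3.14].

## Interface

Orientations are given as a unit quaternion [x, y, z, w].
In Python, from bench import sensors, eyes, order gives the robot as it stands.
- The arm moves only by the tool arm_command, never from a script. Its argument "steps" is a list of rows, each an object with "rot": the turn, a rotation vector about the world's x, y, z in degrees, a list of three; "slide": the shift along the world's x, y, z in m, a list of three; "grip": the opening, from 0 (shut) to 1 (fully open). A call has exactly 8 rows; each row shifts and turns the commanded pose from where the row before left it; what a row does not reach is not made up. A row lasts 1/8 s, in which the tool goes at most 62.5 mm and 10.7 degrees, less where a joint would pass 70% of its speed; a pose out of reach is approached as far as the arm can. A call with a gripper value outside its range is refused whole. The fingers move at their own pace and stop on an object; "newtons" is the grip in N (left out, the last holds). Time passes only in rows, so rows that do not move let the fingers close, or fill a call up. It gives the time, the measured TCP pose, the force, the opening and the grip force at its end, in the units of the state.
- sensors.read_state(): the state, without advancing time (a new reading comes with each control period).
- eyes.camera(name): name is "scene" or "top" or "wrist"; returns a dict with "pixels" (400x640x3 uint8, red, green, blue), "intrinsics" (3x3 intrinsics, pixels), "pose" (4x4, takes a point from camera to world coordinates). Camera axes: x right, y down, z forward; pixel columns grow to the right and rows downward; lengths in m; the calibration is good to about 2 mm. A picture is of the moment at which its call begins. There is no depth.
- order.close_job(): hands the job in; it is judged then, once.
Trained networks look in a picture, given as the dict that the camera call returned (one of the last four; its "shot" number tells which), for a name from the list of things; names that differ only in an ending like _2 or _b are one class to them, and where a whole thing is asked for, a point or a joint stands for the part that bears it (a point fixed in the world has none). Each returns a list of dicts, best first, with "conf" (0 to 1); they miss things now and then, are a little off and sometimes report something else, mostly with a low value. They report only what shows in the picture. A call takes as long as a camera call. They do not tell look-alikes from the thing itself.
- eyes.look_for(name, picture): "bbox" ([left, top, right, bottom] in pixels, round what is visible of it).
The state is a dict: "time": time; "joint_positions": joint angles; "joint_vel": joint speeds; "joint_torque": joint torques, N m; "ee_pos": TCP position; "eef_rot": TCP orientation; "ft_force": force on the tool from outside, world axes, zero at the start; "torque": the same for the moment, N m; "width": finger opening in m; "grip_force": force on a finger pad.
Only numpy, scipy, OpenCV 4.12 (cv2) and the standard library are available. Lean on these libraries where they do the work, as an engineer would, in place of code of your own. Each camera call takes 0.05 s, during which the arm holds its last target. There are 200 camera calls.

## Working session

There is one attempt and no reset: what is moved stays moved. The work goes in short steps, Python scripts to look and compute and a tool call to move; the robot and the scene stay as the last step left them, time stands still between calls to the robot, and variables do not carry over. Pictures are saved under pics/ and viewed, at most 10 in all, crops included, and the job is handed in when it is done.

Besides the shell and the picture viewer there is one more tool, called as a command line: name --argument value ..., lists and objects as JSON in quotes. arm_command: Moves the arm, as the interface text tells. Its arguments: {"type":"object","properties":{"steps":{"type":"array","items":{"type":"object","properties":{"rot":{"type":"array","items":{"type":"number"}},"slide":{"type":"array","items":{"type":"number"}},"grip":{"type":"number"}}}},"newtons":{"type":"number"}},"required":["steps"]}

```bash
mkdir -p pics; cat > h.py <<'E'
import numpy as np, cv2
from bench import sensors, eyes, order
def save(p,n,crop=None,s=1):
    im=p["pixels"][:,:,::-1]
    if crop: im=im[crop[1]:crop[3],crop[0]:crop[2]]
    cv2.imwrite("pics/"+n,cv2.resize(im,None,fx=s,fy=s,interpolation=cv2.INTER_CUBIC))
def ray(p,u,v,z):
    K=np.array(p["intrinsics"]);T=np.array(p["pose"])
    d=T[:3,:3]@np.linalg.inv(K)@[u,v,1];o=T[:3,3]
    return o+d*(z-o[2])/d[2]
def proj(p,X):
    K=np.array(p["intrinsics"]);T=np.array(p["pose"])
    c=K@(T[:3,:3].T@(np.array(X)-T[:3,3]));return c[:2]/c[2]
E
python3 - <<'E'
from h import *
a=eyes.camera("top");b=eyes.camera("scene")
cv2.imwrite("pics/a.png",np.vstack([a["pixels"],b["pixels"]])[:,:,::-1][:, :])
save(a,"top.png");save(b,"scene.png")
for n,p in(("top",a),("scene",b)):
    print(n,np.round(p["pose"],3).tolist(),p["intrinsics"])
    for t in["hex_key","key_handle","key_stand","vessel","socket_mouth","clamp_screw","jar","media_bottle","tube_rack"]:
        print(t,[(np.round(r["bbox"]).tolist(),round(r["conf"],2)) for r in eyes.look_for(t,p)])
s=sensors.read_state();print(s)
E
```

```text
top [[0.056, -0.976, 0.213, 0.337], [-0.998, -0.054, 0.014, -0.005], [-0.002, -0.213, -0.977, 1.378], [0.0, 0.0, 0.0, 1.0]] [[395.71121435   0.         318.93244183]
 [  0.         395.71121435 200.08512617]
 [  0.           0.           1.        ]]
hex_key [([226.0, 260.0, 254.0, 282.0], 0.86), ([247.0, 211.0, 265.0, 243.0], 0.65), ([293.0, 222.0, 304.0, 260.0], 0.56), ([443.0, 226.0, 473.0, 251.0], 0.34)]
key_handle [([251.0, 209.0, 263.0, 246.0], 0.68), ([223.0, 254.0, 251.0, 286.0], 0.54), ([293.0, 223.0, 304.0, 259.0], 0.48)]
key_stand [([245.0, 217.0, 271.0, 242.0], 0.84)]
vessel [([364.0, 225.0, 428.0, 286.0], 0.91)]
socket_mouth [([244.0, 217.0, 272.0, 243.0], 0.49), ([394.0, 242.0, 410.0, 260.0], 0.44)]
clamp_screw [([394.0, 246.0, 408.0, 258.0], 0.64)]
jar [([168.0, 204.0, 202.0, 234.0], 0.73)]
media_bottle [([446.0, 227.0, 471.0, 254.0], 0.74)]
tube_rack [([295.0, 138.0, 353.0, 168.0], 0.92)]
scene [[-0.19, 0.793, -0.579, 1.246], [0.982, 0.155, -0.11, 0.147], [0.003, -0.59, -0.808, 1.027], [0.0, 0.0, 0.0, 1.0]] [[406.12493174   0.         319.48753264]
 [  0.         406.
[... 817 characters left out ...]
8940428,  0.33218237, -0.06471453,  1.46012031,  0.02160969,
        1.34988307, -0.08853158]), 'joint_vel': array([-4.00354257e-05,  5.27701814e-05,  1.48159046e-05,  6.84876087e-04,
        1.85885428e-03, -1.43195534e-03, -1.34305743e-05]), 'joint_torque': array([-3.04473929e-05, -6.23039317e+01,  2.45056394e-02, -3.90120077e+01,
       -6.11481909e-02,  3.15325975e-02,  4.62127036e-05]), 'ee_pos': array([ 0.21949544, -0.58521383,  0.18447687]), 'eef_rot': array([9.83952716e-01, 1.78429400e-01, 1.63150327e-05, 4.85601820e-05]), 'ft_force': array([0.04371812, 0.40480041, 0.02465826]), 'torque': array([ 0.03716567,  0.02883675, -0.03067594]), 'grip_force': 0.0, 'width': 0.08737212906097303}
```

View pics/top.png

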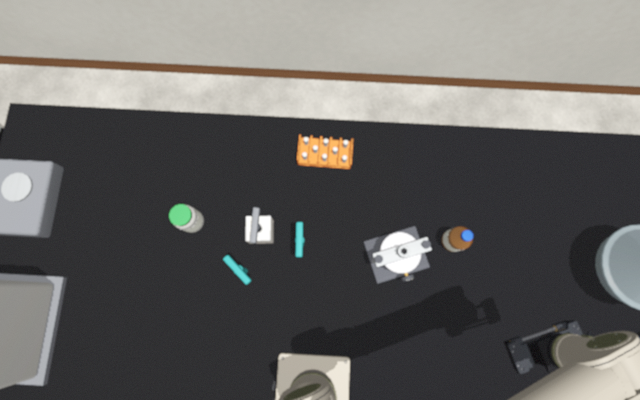

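View pics/scene.png

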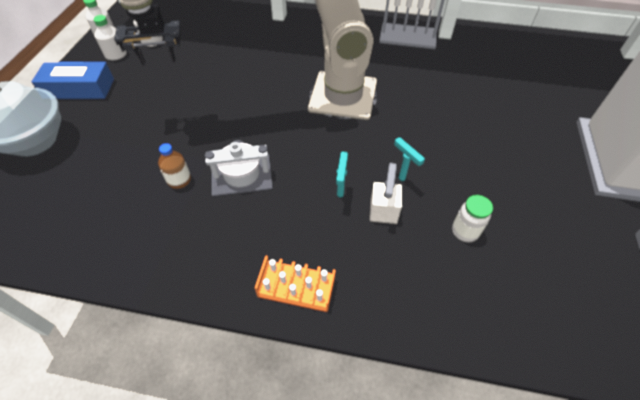

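Top view: the keys are a grey steel one at (255,225) in the white stand, a teal one at (299,240) and a teal one at (237,269). The grey steel key in the stand fits the description. The vessel screw is at (403,251). I'll confirm the key in one enlarged crop.

```bash
python3 - <<'E'
from h import *
a=eyes.camera("top");b=eyes.camera("scene")
c=lambda p,x,y:cv2.resize(p["pixels"][y:y+70,x:x+90,::-1],(450,350)[:2] and (400,311),interpolation=cv2.INTER_CUBIC)
cv2.imwrite("pics/c.png",np.vstack([np.hstack([c(a,215,195),c(a,358,215)]),np.hstack([c(b,345,140),c(b,195,135)])])[:600])
for uv,z in(((255,225),.15),((257,208),.15),((253.5,242),.15),((259,230),.085),((403,251),.134),((300,240),.14),((237,269),.14),((185,217),.13),((460,238),.15)): print(uv,ray(a,*uv,z).round(3))
for uv,z in(((391,180),.15),((236,148),.134)): print(uv,ray(b,*uv,z).round(3))
E
```

```text
(255, 225) [0.513 0.208 0.15 ]
(257, 208) [0.567 0.207 0.15 ]
(253.5, 242) [0.46  0.208 0.15 ]
(259, 230) [0.506 0.205 0.085]
(403, 251) [ 0.459 -0.259  0.134]
(300, 240) [0.475 0.065 0.14 ]
(237, 269) [0.375 0.253 0.14 ]
(185, 217) [0.529 0.438 0.13 ]
(460, 238) [ 0.508 -0.432  0.15 ]
(391, 180) [0.513 0.21  0.15 ]
(236, 148) [ 0.465 -0.256  0.134]
```

View pics/c.png

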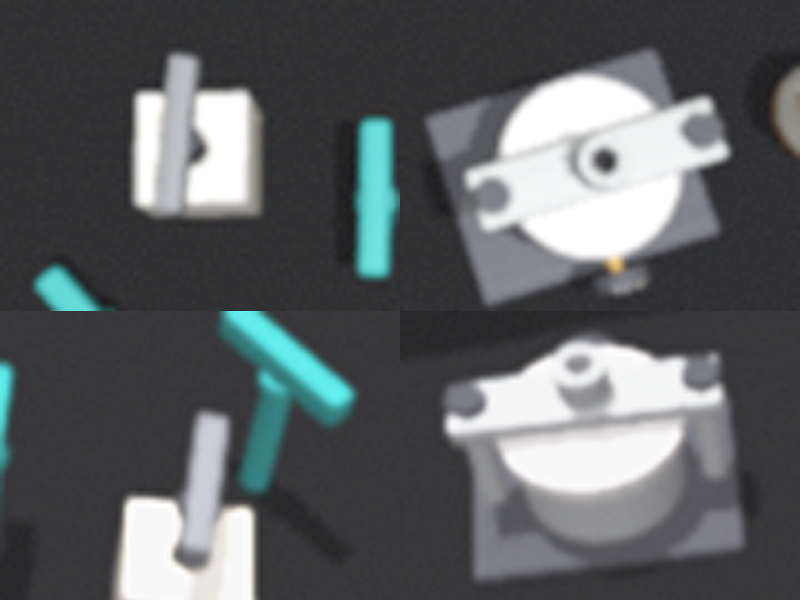

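The crop confirms it: the dark grey steel key stands in the white block with its bar along about world x, and the other two are teal. The vessel screw sits mid-bridge. On the way I'll pass over the vessel to look at the socket with the wrist camera.

arm_command --steps '[{"slide":[0.03,0.03,0.03],"rot":[0,0,-2.5],"grip":1},{"slide":[0.03,0.04,0.03],"rot":[0,0,-2.5],"grip":1},{"slide":[0.03,0.04,0.03],"rot":[0,0,-2.5],"grip":1},{"slide":[0.03,0.04,0.03],"rot":[0,0,-2.5],"grip":1},{"slide":[0.03,0.04,0.02],"rot":[0,0,-2.5],"grip":1},{"slide":[0.03,0.045,0.01],"rot":[0,0,-2.5],"grip":1},{"slide":[0.03,0.045,0],"rot":[0,0,-2.5],"grip":1},{"slide":[0.03,0.045,0],"rot":[0,0,-3.0],"grip":1}]'

```text
time: 2.1
ee_pos: [0.4603, -0.2587, 0.3348]
eef_rot: [1.0, -0.0, 0.0, 0.0]
ft_force: [1.2, -0.9, 0.3]
width: 0.0871
grip_force: 0.0
```

```bash
python3 - <<'E'
from h import *
p=eyes.camera("wrist");save(p,"w1.png")
s=sensors.read_state();print(s["time"],s["ee_pos"].round(4),s["eef_rot"].round(4),s["joint_positions"].round(3))
print(np.round(p["pose"],3).tolist(),p["intrinsics"][0])
for t in("socket_mouth","clamp_screw","vessel"):print(t,[(np.round(r["bbox"],1).tolist(),round(r["conf"],2)) for r in eyes.look_for(t,p)])
print(proj(p,[.462,-.257,.134]))
E
```

```text
2.15 [ 0.4644 -0.2509  0.3348] [ 1.      0.003   0.0012 -0.0012] [ 0.716  0.098 -0.333  1.435  0.029  1.612 -1.179]
[[-0.001, -0.97, -0.244, 0.526], [-1.0, 0.001, -0.0, -0.26], [0.0, 0.244, -0.97, 0.533], [0.0, 0.0, 0.0, 1.0]] [347.36117951   0.         324.26882429]
socket_mouth [([312.7, 154.4, 344.3, 186.5], 0.66)]
clamp_screw [([312.0, 153.7, 347.7, 189.1], 0.79)]
vessel [([248.2, 86.0, 399.7, 222.7], 0.74)]
[321.83500227 168.87182098]
```

View pics/w1.png

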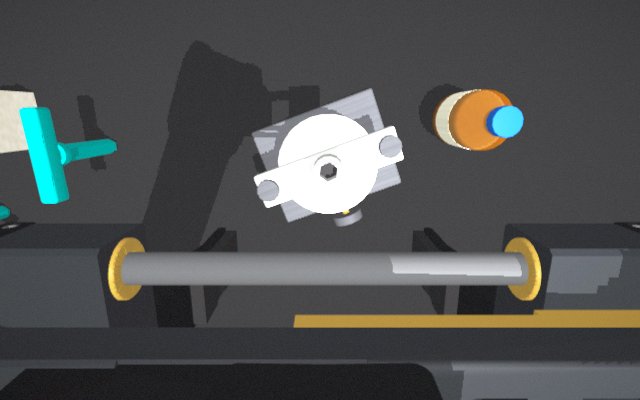

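The wrist view shows the vessel with a hexagonal socket at (328,171), the bottle at (490,120), and a teal look-alike at (45,155). I'll measure the socket and its hexagon orientation from this view.

```bash
cat >> h.py <<'E'
def rect(p,c,z,half=.03,n=480):
    # top-down metric patch of plane z round c: image x = world x, image up = world y
    q=[[c[0]+a*half,c[1]+b*half,z] for a,b in((-1,1),(1,1),(1,-1),(-1,-1))]
    s=np.float32([proj(p,x) for x in q]);d=np.float32([[0,0],[n,0],[n,n],[0,n]])
    return cv2.warpPerspective(p["pixels"],cv2.getPerspectiveTransform(s,d),(n,n),flags=cv2.INTER_CUBIC)
E
python3 - <<'E'
from h import *
p=eyes.camera("wrist")
s=sensors.read_state();print(s["ee_pos"].round(4))
r=[x for x in eyes.look_for("clamp_screw",p)];print(r[:1])
uv=proj(p,[.455,-.259,.134]);print(uv)
im=rect(p,(.455,-.259),.134)
g=cv2.GaussianBlur(cv2.cvtColor(im,cv2.COLOR_RGB2GRAY),(0,0),5)
cv2.imwrite("pics/s1.png",im[:,:,::-1])
m=(g<110).astype(np.uint8)
cs,_=cv2.findContours(m,0,1)
for c in cs:
    A=cv2.contourArea(c)
    if A<2000: continue
    M=cv2.moments(c);x,y=M["m10"]/M["m00"],M["m01"]/M["m00"]
    px=.06/480;P=c[:,0]-[x,y];th=np.arctan2(-P[:,1],P[:,0]);rr=np.hypot(*P.T)
    h=(rr*np.exp(-6j*th)).sum()/rr.sum()
    print("dia mm",1e3*px*2*np.sqrt(A/np.pi),"c",.425+x*px,-.229-y*px,"corner deg",-np.degrees(np.angle(h))/6,abs(h))
E
```

```text
[ 0.4592 -0.2608  0.3345]
[{'bbox': [311.1, 154.4, 344.4, 186.7], 'conf': 0.84}]
[322.86912241 174.39289085]
dia mm 10.087600891162406 c 0.4575819648093842 -0.2682071643857934 corner deg -5.047719845363093 0.20080852826071335
```

View pics/s1.png

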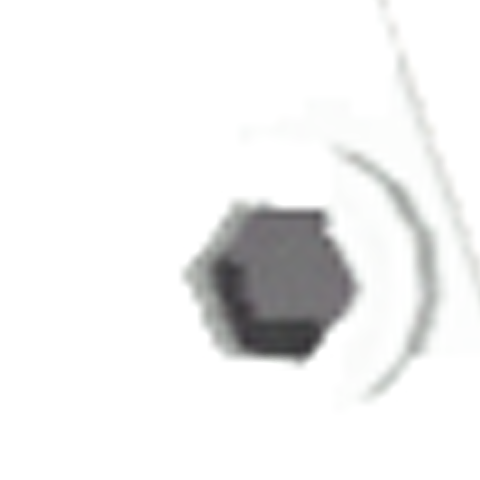

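Socket measured: centre about (0.459, -0.264), corners at about -5.5° mod 60. The bridge yaw of about 18° gives a screw angle of about 0.42, so about 45° clockwise to go plus play. Next I go over the key, flipping the wrist half a turn for joint-7 room.

arm_command --steps '[{"slide":[0.006,0.055,0],"rot":[0,0,10.5],"grip":1},{"slide":[0.006,0.055,0],"rot":[0,0,10.5],"grip":1},{"slide":[0.006,0.055,0],"rot":[0,0,10.5],"grip":1},{"slide":[0.006,0.055,0],"rot":[0,0,10.5],"grip":1},{"slide":[0.006,0.055,0],"rot":[0,0,10.5],"grip":1},{"slide":[0.006,0.055,0],"rot":[0,0,10.5],"grip":1},{"slide":[0.006,0.055,0],"rot":[0,0,10.5],"grip":1},{"slide":[0.006,0.055,0],"rot":[0,0,10.5],"grip":1}]'

```text
time: 3.4
ee_pos: [0.5082, 0.1796, 0.3346]
eef_rot: [0.742, 0.671, 0.0, 0.0]
ft_force: [1.2, -0.7, -0.1]
width: 0.087
grip_force: 0.0
```

arm_command --steps '[{"slide":[0.006,0.015,0],"rot":[0,0,10.5],"grip":1},{"slide":[0,0.015,0],"rot":[0,0,10.5],"grip":1},{"slide":[0,0,0],"rot":[0,0,10.5],"grip":1},{"slide":[0,0,0],"rot":[0,0,10.5],"grip":1},{"slide":[0,0,-0.02],"rot":[0,0,10.5],"grip":1},{"slide":[0,0,-0.02],"rot":[0,0,10.5],"grip":1},{"slide":[0,0,-0.02],"rot":[0,0,10.5],"grip":1},{"slide":[0,0,0],"rot":[0,0,10.5],"grip":1}]'

```text
time: 4.4
ee_pos: [0.5137, 0.2074, 0.2728]
eef_rot: [0.102, 0.995, -0.001, -0.001]
ft_force: [0.1, 0.5, 1.5]
width: 0.0871
grip_force: 0.0
```

```bash
python3 - <<'E'
from h import *
p=eyes.camera("wrist");p=eyes.camera("wrist");save(p,"w2.png")
s=sensors.read_state();print(s["time"],s["ee_pos"].round(4),s["eef_rot"].round(4),s["joint_positions"].round(3))
for t in("key_handle","hex_key","key_stand"):
    for r in eyes.look_for(t,p): print(t,np.round(r["bbox"],1),round(r["conf"],2))
print(proj(p,[.5135,.208,.162]),proj(p,[.568,.208,.162]),proj(p,[.458,.208,.162]))
E
```

```text
4.5 [0.5141 0.208  0.274 ] [ 1.041e-01  9.946e-01 -2.000e-04 -3.000e-04] [ 0.338  0.266 -0.971  1.463  0.219  1.527  0.736]
key_handle [148.1 111.  227.  225.8] 0.92
key_handle [293.5   0.  402.4  61.9] 0.87
key_handle [300.7 118.7 344.1 238.4] 0.79
hex_key [147.7 115.2 223.5 225.2] 0.96
hex_key [300.4 122.4 345.9 241. ] 0.69
hex_key [281.9 123.6 365.5 210.3] 0.45
key_stand [279.4 123.6 363.7 209.4] 0.93
[325.82059918 186.02016765] [336.93573495 241.21033709] [313.53071018 124.99697641]
```

View pics/w2.png

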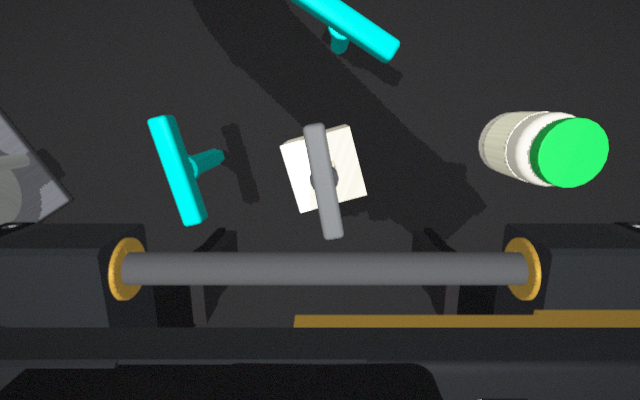

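The wrist view shows the grey key in the white stand with its bar from (315,124) to (334,239), and teal keys on both sides. I convert that bar to a world pose.

```bash
python3 - <<'E'
from h import *
p=eyes.camera("wrist")
hsv=cv2.cvtColor(p["pixels"],cv2.COLOR_RGB2HSV);g=p["pixels"].astype(int)
roi=np.zeros((400,640),np.uint8);roi[115:243,295:350]=1
v=hsv[:,:,2];m=((v>95)&(v<185)&(hsv[:,:,1]<45)).astype(np.uint8)*roi
m=cv2.morphologyEx(m,cv2.MORPH_OPEN,np.ones((7,7),np.uint8))
n,l,st,_=cv2.connectedComponentsWithStats(m);k=1+st[1:,4].argmax();print(st[k])
c=cv2.findContours((l==k).astype(np.uint8),0,1)[0][0]
W=np.array([ray(p,*x,.162)[:2] for x in c[:,0].astype(float)])*1000
(cx,cy),sz,a=cv2.minAreaRect(W.astype(np.float32));b=cv2.boxPoints(((cx,cy),sz,a))
print(cx,cy,sz,a)
for u in((315,124),(334,239)):print(ray(p,*u,.162))
q=sensors.read_state()["eef_rot"];print("tool x yaw",np.degrees(2*np.arctan2(q[1],q[0])))
E
```

```text
[ 301  124   41  115 2465]
510.8599853515625 206.50140380859375 (21.994518280029297, 107.94636535644531) 87.8211898803711
[0.45766715 0.21191791 0.162     ]
[0.56585554 0.20620004 0.162     ]
tool x yaw 167.80637444348417
```

arm_command --steps '[{"slide":[-0.002,0,-0.02],"rot":[0,0,4.75],"grip":1},{"slide":[0,0,-0.025],"rot":[0,0,4.75],"grip":1},{"slide":[0,0,-0.025],"grip":1},{"slide":[0,0,-0.025],"grip":1},{"slide":[0,0,-0.02],"grip":1},{"slide":[0,0,-0.01],"grip":1},{"slide":[0,0,-0.008],"grip":1},{"slide":[0,0,0],"grip":0.6}]' --newtons 25

```text
schema error: expected keys rot, slide, grip
```

arm_command --steps '[{"grip":0.4},{"grip":0},{"grip":0},{"grip":0},{"grip":0},{"grip":0},{"grip":0},{"grip":0}]' --newtons 50

```text
schema error: expected keys rot, slide, grip
```

arm_command --steps '[{"slide":[-0.002,0,-0.02],"rot":[0,0,4.75],"grip":1},{"slide":[0,0,-0.025],"rot":[0,0,4.75],"grip":1},{"slide":[0,0,-0.025],"rot":[0,0,0],"grip":1},{"slide":[0,0,-0.025],"rot":[0,0,0],"grip":1},{"slide":[0,0,-0.02],"rot":[0,0,0],"grip":1},{"slide":[0,0,-0.01],"rot":[0,0,0],"grip":1},{"slide":[0,0,-0.008],"rot":[0,0,0],"grip":1},{"slide":[0,0,0],"rot":[0,0,0],"grip":0.6}]' --newtons 25

```text
time: 5.7
ee_pos: [0.5115, 0.2098, 0.1414]
eef_rot: [0.021, 1.0, 0.0, -0.0]
ft_force: [-0.6, -0.7, 0.4]
width: 0.0826
grip_force: 0.0
```

arm_command --steps '[{"slide":[0,0,0],"rot":[0,0,0],"grip":0.4},{"slide":[0,0,0],"rot":[0,0,0],"grip":0},{"slide":[0,0,0],"rot":[0,0,0],"grip":0},{"slide":[0,0,0],"rot":[0,0,0],"grip":0},{"slide":[0,0,0],"rot":[0,0,0],"grip":0},{"slide":[0,0,0],"rot":[0,0,0],"grip":0},{"slide":[0,0,0],"rot":[0,0,0],"grip":0},{"slide":[0,0,0],"rot":[0,0,0],"grip":0}]' --newtons 50

```text
time: 6.7
ee_pos: [0.5115, 0.2098, 0.1415]
eef_rot: [0.021, 1.0, 0.0, -0.0]
ft_force: [0.2, 0.7, 0.0]
width: 0.0056
grip_force: 0.0
```

The width is 5.6 mm with no force, so the grip closed on nothing. I look before moving.

```bash
python3 - <<'E'
from h import *
s=sensors.read_state();print(s["width"],s["grip_force"],s["ee_pos"])
p=eyes.camera("wrist");a=eyes.camera("top");b=eyes.camera("scene")
f=lambda q,x,y,w,h:cv2.resize(q["pixels"][y:y+h,x:x+w,::-1],(400,300),interpolation=cv2.INTER_CUBIC)
cv2.imwrite("pics/m.png",np.vstack([np.hstack([f(p,0,0,640,400),f(p,220,120,200,150)]),np.hstack([f(a,200,180,120,90),f(b,320,110,120,90)])]))
E
```

```text
0.005582505660883337 0.0 [0.5115051  0.20978533 0.14145663]
```

View pics/m.png

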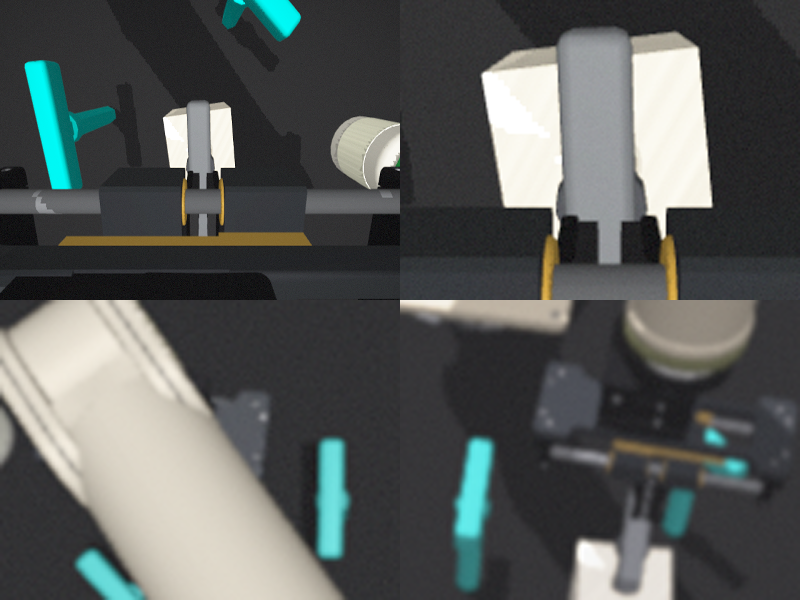

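The composite shows the fingers nearly shut around (324,235) with the handle still under them. I need one enlarged crop of the fingers and a second state reading.

```bash
python3 - <<'E'
from h import *
p=eyes.camera("wrist")
s=sensors.read_state();print(s["time"],s["width"],s["grip_force"],s["ee_pos"],s["ft_force"],s["torque"])
im=p["pixels"][170:290,244:404,::-1].astype(float)
im=255*(im/255)**.5
cv2.imwrite("pics/z.png",cv2.resize(im.astype(np.uint8),(800,600),interpolation=cv2.INTER_CUBIC))
for X in([.512,.208,.162],[.512,.208,.138],[.5115,.2098,.1414],[.457,.2105,.162]):print(proj(p,X))
E
```

```text
6.9 0.0007056063139873842 0.0 [0.51150309 0.20979058 0.1414717 ] [ 0.04090342 -0.05051341 -0.03326399] [ 0.0372456  -0.20579818 -0.02434906]
[322.95064016 238.28994821]
[323.08335346 224.44030758]
[326.02415743 225.30207254]
[323.16692815 135.53312906]
```

View pics/z.png

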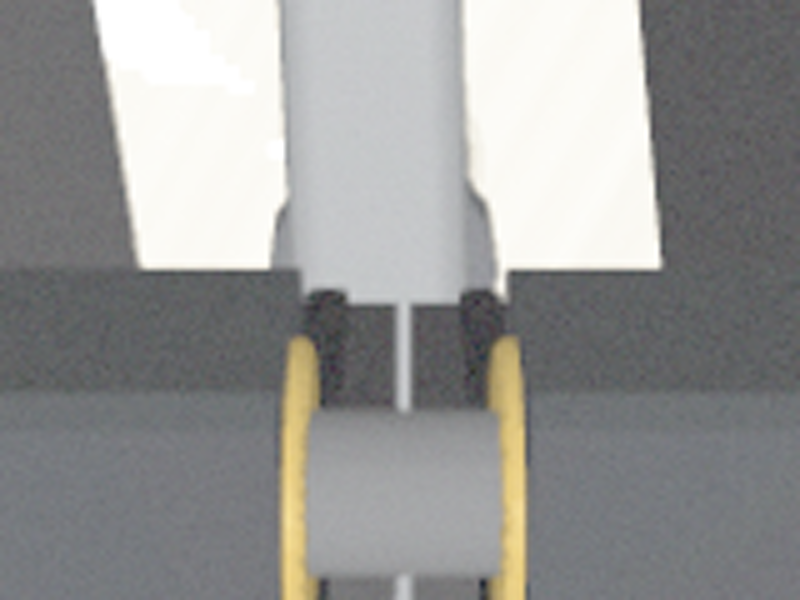

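The width is now 0.7 mm, so the fingers are shut above the handle, and the bar shows through the gap at (324,232). The visible finger edge fits tips at about z 0.17, higher than the TCP reading says. I open, go 27 mm lower, shift 2 mm in -y and try again.

arm_command --steps '[{"slide":[0,0,0],"rot":[0,0,0],"grip":1},{"slide":[0,0,0],"rot":[0,0,0],"grip":1},{"slide":[0,0,0],"rot":[0,0,0],"grip":1},{"slide":[0,0,0],"rot":[0,0,0],"grip":1},{"slide":[0,0,0],"rot":[0,0,0],"grip":1},{"slide":[0,-0.002,0],"rot":[0,0,0],"grip":1},{"slide":[0,0,0],"rot":[0,0,0],"grip":1},{"slide":[0,0,0],"rot":[0,0,0],"grip":1}]'

```text
time: 7.9
ee_pos: [0.5115, 0.2078, 0.1415]
eef_rot: [0.021, 1.0, 0.0, 0.0]
ft_force: [1.0, 0.1, -0.0]
width: 0.073
grip_force: 0.0
```

arm_command --steps '[{"slide":[0,0,-0.005],"rot":[0,0,0],"grip":0.8},{"slide":[0,0,-0.005],"rot":[0,0,0],"grip":0.7},{"slide":[0,0,-0.005],"rot":[0,0,0],"grip":0.6},{"slide":[0,0,-0.005],"rot":[0,0,0],"grip":0.6},{"slide":[0,0,-0.005],"rot":[0,0,0],"grip":0.6},{"slide":[0,0,-0.002],"rot":[0,0,0],"grip":0.6},{"slide":[0,0,0],"rot":[0,0,0],"grip":0.6},{"slide":[0,0,0],"rot":[0,0,0],"grip":0.6}]'

```text
time: 8.9
ee_pos: [0.5116, 0.2078, 0.1146]
eef_rot: [0.021, 1.0, 0.0, 0.0]
ft_force: [0.7, 0.4, -0.2]
width: 0.0521
grip_force: 0.0
```

arm_command --steps '[{"slide":[0,0,0],"rot":[0,0,0],"grip":0},{"slide":[0,0,0],"rot":[0,0,0],"grip":0},{"slide":[0,0,0],"rot":[0,0,0],"grip":0},{"slide":[0,0,0],"rot":[0,0,0],"grip":0},{"slide":[0,0,0],"rot":[0,0,0],"grip":0},{"slide":[0,0,0],"rot":[0,0,0],"grip":0},{"slide":[0,0,0],"rot":[0,0,0],"grip":0},{"slide":[0,0,0],"rot":[0,0,0],"grip":0}]' --newtons 50

```text
time: 9.9
ee_pos: [0.5115, 0.2078, 0.1145]
eef_rot: [0.021, 1.0, 0.0, -0.0]
ft_force: [-1.4, 0.3, 0.3]
width: 0.019
grip_force: 49.8
```

Gripped at width 19 mm with 50 N. I lift it straight out of the stand.

arm_command --steps '[{"slide":[0,0,0.01],"rot":[0,0,0],"grip":0},{"slide":[0,0,0.02],"rot":[0,0,0],"grip":0},{"slide":[0,0,0.025],"rot":[0,0,0],"grip":0},{"slide":[0,0,0.025],"rot":[0,0,0],"grip":0},{"slide":[0,0,0.025],"rot":[0,0,0],"grip":0},{"slide":[0,0,0.025],"rot":[0,0,0],"grip":0},{"slide":[0,0,0.025],"rot":[0,0,0],"grip":0},{"slide":[0,0,0.015],"rot":[0,0,0],"grip":0}]' --newtons 60

```text
time: 10.9
ee_pos: [0.5117, 0.2082, 0.2868]
eef_rot: [0.021, 1.0, 0.0, 0.001]
ft_force: [-0.1, -0.3, -3.2]
width: 0.0189
grip_force: 59.8
```

arm_command --steps '[{"slide":[-0.005,-0.03,0.005],"rot":[0,0,0],"grip":0},{"slide":[-0.006,-0.05,0],"rot":[0,0,0],"grip":0},{"slide":[-0.006,-0.05,0],"rot":[0,0,0],"grip":0},{"slide":[-0.006,-0.05,0],"rot":[0,0,0],"grip":0},{"slide":[-0.006,-0.05,0],"rot":[0,0,-3],"grip":0},{"slide":[-0.006,-0.05,0],"rot":[0,0,0],"grip":0},{"slide":[-0.006,-0.05,0],"rot":[0,0,0],"grip":0},{"slide":[-0.006,-0.05,0],"rot":[0,0,0],"grip":0}]'

```text
time: 11.9
ee_pos: [0.464, -0.1735, 0.29]
eef_rot: [0.047, 0.999, -0.0, 0.0]
ft_force: [1.5, -0.0, -1.7]
width: 0.0193
grip_force: 59.8
```

arm_command --steps '[{"slide":[-0.0055,-0.05,0],"rot":[0,0,0],"grip":0},{"slide":[0,-0.03,0],"rot":[0,0,0],"grip":0},{"slide":[0,-0.01,-0.005],"rot":[0,0,0],"grip":0},{"slide":[0,0,-0.015],"rot":[0,0,0],"grip":0},{"slide":[0,0,-0.015],"rot":[0,0,0],"grip":0},{"slide":[0,0,0],"rot":[0,0,0],"grip":0},{"slide":[0,0,0],"rot":[0,0,0],"grip":0},{"slide":[0,0,0],"rot":[0,0,0],"grip":0}]'

```text
time: 12.9
ee_pos: [0.4593, -0.2621, 0.2551]
eef_rot: [0.047, 0.999, -0.0, 0.0]
ft_force: [-0.5, 0.2, -3.3]
width: 0.0191
grip_force: 59.8
```

```bash
python3 - <<'E'
from h import *
p=eyes.camera("wrist");save(p,"w3.png",(244,130,404,250),5)
s=sensors.read_state();print(s["time"],s["ee_pos"].round(4),s["eef_rot"].round(4),s["joint_positions"].round(3),s["width"],s["ft_force"])
e=s["ee_pos"]
print("tip pred",proj(p,e-[0,0,.0945]),"socket pred",proj(p,[.459,-.2635,.134]))
im=p["pixels"]
for t in("key_tip","hex_key","clamp_screw"):
    for r in eyes.look_for(t,p)[:2]: print(t,np.round(r["bbox"],1),round(r["conf"],2))
E
```

```text
12.95 [ 0.4593 -0.2622  0.255 ] [ 4.740e-02  9.989e-01 -2.000e-04  3.000e-04] [ 1.02   0.138 -0.646  1.574  0.084  1.456  1.845] 0.019343604684020656 [-0.23549764 -0.61798152 -2.93194108]
tip pred [325.40550024 190.54460319] socket pred [323.87532912 184.21483165]
key_tip [572.7 144.7 640.  174.7] 0.82
key_tip [303.9 137.8 349.3 317.9] 0.61
hex_key [573.8 146.9 640.  174.5] 0.89
hex_key [299.6 135.2 353.1 315.9] 0.82
```

View pics/w3.png

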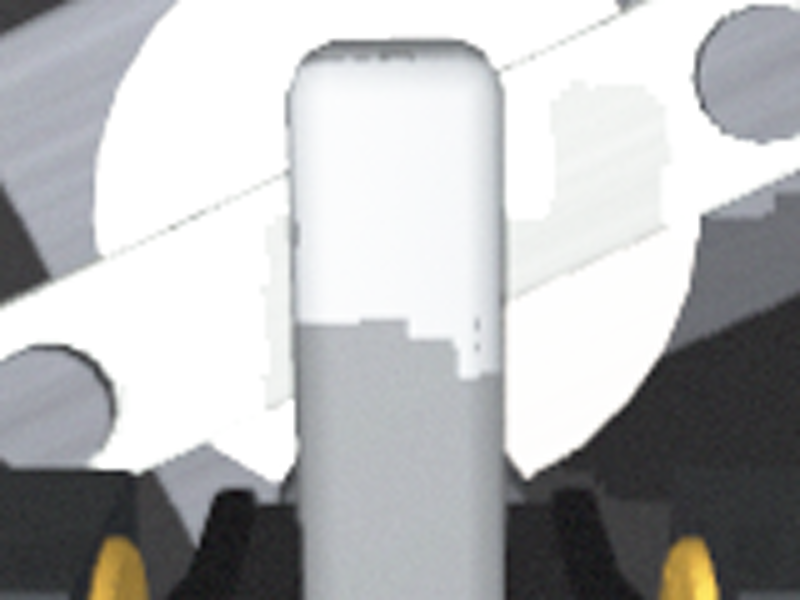

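The wrist crop shows the bar's near end at (323,138). The bar hides the tip and the socket. To judge the key's lean in the grip, I work out the stand's hole centre from the earlier w2 view.

```bash
python3 - <<'E'
from h import *
from scipy.spatial.transform import Rotation as R
p=eyes.camera("wrist");s=sensors.read_state()
def H(e,q):
    T=np.eye(4);T[:3,:3]=R.from_quat(q).as_matrix();T[:3,3]=e;return T
C=np.linalg.inv(H(s["ee_pos"],s["eef_rot"]))@np.array(p["pose"])
im=cv2.imread("pics/w2.png");P={"pixels":im[:,:,::-1],"intrinsics":p["intrinsics"],"pose":H([.514,.2079,.2738],[.1041,.9946,0,0])@C}
hsv=cv2.cvtColor(im,cv2.COLOR_BGR2HSV)
m=((hsv[:,:,2]>190)&(hsv[:,:,1]<50)).astype(np.uint8);m[:, :270]=0;m[:,375:]=0;m[:115]=0;m[220:]=0
c=np.vstack(cv2.findContours(m,0,1)[0])
W=np.array([ray(P,*x,.085)[:2] for x in c[:,0].astype(float)])*1000
r=cv2.minAreaRect(W.astype(np.float32));print("stand",r)
for u in((315,124),(334,239)):print(ray(P,*u,.162).round(4))
# bright/dark edges: handle in that view by plane z=.162
for z in(.156,.162,.168):
    print(z,np.linalg.norm(ray(P,315,124,z)-ray(P,334,239,z)))
# scene view of key now
b=eyes.camera("scene");cv2.imwrite("pics/sc.png",cv2.resize(b["pixels"][110:170,195:275,::-1],(800,600),interpolation=cv2.INTER_CUBIC))
e=s["ee_pos"]
print("tip",proj(b,e-[0,0,.0945]),"handle",proj(b,e+[0,0,.0355]),"mouth",proj(b,[.459,-.2635,.134]))
for t in("hex_key","clamp_screw","key_handle"):
    for r in eyes.look_for(t,b)[:3]: print(t,np.round(r["bbox"],1),round(r["conf"],2))
E
```

```text
stand ((510.611083984375, 206.54104614257812), (82.78910827636719, 80.11737060546875), 3.7331809997558594)
[0.4575 0.2105 0.162 ]
[0.5655 0.2054 0.162 ]
0.156 0.11015656606465901
0.162 0.1080675225870059
0.168 0.1059784791093527
tip [233.21081506 140.0850919 ] handle [225.09289137 105.97262362] mouth [234.28639418 146.1607038 ]
hex_key [213.1  91.5 237.2 141.5] 0.76
hex_key [394.8 139.5 424.7 179.6] 0.66
hex_key [336.7 152.8 349.1 197.2] 0.51
clamp_screw [228.8 144.8 241.8 158.6] 0.6
key_handle [391.  140.5 424.2 180.2] 0.66
key_handle [213.8  93.5 236.9 140.7] 0.61
key_handle [337.  154.3 348.8 197.6] 0.6
```

View pics/sc.png

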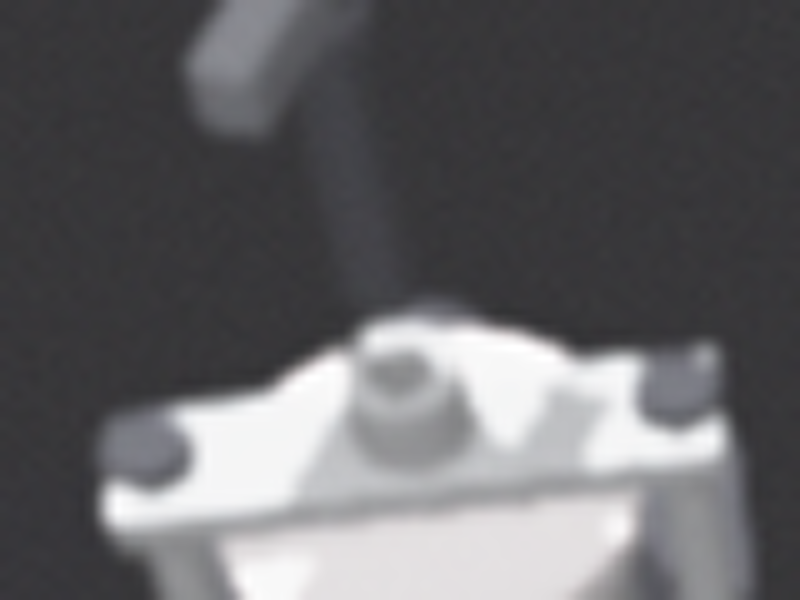

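The scene crop shows the tip at about (233.5,140), as predicted, and the socket mouth at about (234.7,147). The handle sits over the stand's hole centre to within 1 mm, so the key is upright in the grip. All the estimates agree with (0.459, -0.262) to about 2 mm, so I lower slowly.

arm_command --steps '[{"slide":[0,0,-0.01],"rot":[0,0,0],"grip":0},{"slide":[0,0,-0.008],"rot":[0,0,0],"grip":0},{"slide":[0,0,-0.004],"rot":[0,0,0],"grip":0},{"slide":[0,0,-0.002],"rot":[0,0,0],"grip":0},{"slide":[0,0,-0.002],"rot":[0,0,0],"grip":0},{"slide":[0,0,-0.002],"rot":[0,0,0],"grip":0},{"slide":[0,0,-0.002],"rot":[0,0,0],"grip":0},{"slide":[0,0,0],"rot":[0,0,0],"grip":0}]'

```text
time: 14.35
ee_pos: [0.4589, -0.2622, 0.2243]
eef_rot: [0.047, 0.999, 0.0, -0.0]
ft_force: [0.6, -0.1, -2.8]
width: 0.019
grip_force: 59.8
```

The tip is about 4 mm inside the mouth with no contact force. I go on down.

arm_command --steps '[{"slide":[0,0,-0.002],"rot":[0,0,0],"grip":0},{"slide":[0,0,-0.002],"rot":[0,0,0],"grip":0},{"slide":[0,0,-0.002],"rot":[0,0,0],"grip":0},{"slide":[0,0,-0.002],"rot":[0,0,0],"grip":0},{"slide":[0,0,-0.002],"rot":[0,0,0],"grip":0},{"slide":[0,0,0],"rot":[0,0,0],"grip":0},{"slide":[0,0,0],"rot":[0,0,0],"grip":0},{"slide":[0,0,0],"rot":[0,0,0],"grip":0}]'

```text
time: 15.35
ee_pos: [0.459, -0.2623, 0.2145]
eef_rot: [0.048, 0.999, 0.0, -0.0]
ft_force: [-1.0, -1.5, -3.3]
width: 0.0189
grip_force: 59.8
```

arm_command --steps '[{"slide":[0,0,-0.002],"rot":[0,0,0],"grip":0},{"slide":[0,0,-0.002],"rot":[0,0,0],"grip":0},{"slide":[0,0,-0.001],"rot":[0,0,0],"grip":0},{"slide":[0,0,-0.0005],"rot":[0,0,0],"grip":0},{"slide":[0,0,-0.0005],"rot":[0,0,0],"grip":0},{"slide":[0,0,0],"rot":[0,0,0],"grip":0},{"slide":[0,0,0],"rot":[0,0,0],"grip":0},{"slide":[0,0,0],"rot":[0,0,0],"grip":0}]'

```text
time: 16.35
ee_pos: [0.459, -0.2622, 0.2085]
eef_rot: [0.047, 0.999, 0.0, 0.0]
ft_force: [0.2, -0.1, -3.3]
width: 0.019
grip_force: 59.8
```

arm_command --steps '[{"slide":[0,0,-0.0005],"rot":[0,0,0],"grip":0},{"slide":[0,0,0],"rot":[0,0,0],"grip":0},{"slide":[0,0,-0.0005],"rot":[0,0,0],"grip":0},{"slide":[0,0,0],"rot":[0,0,0],"grip":0},{"slide":[0,0,-0.0005],"rot":[0,0,0],"grip":0},{"slide":[0,0,0],"rot":[0,0,0],"grip":0},{"slide":[0,0,0],"rot":[0,0,0],"grip":0},{"slide":[0,0,0],"rot":[0,0,0],"grip":0}]'

```text
time: 17.35
ee_pos: [0.4598, -0.2625, 0.2084]
eef_rot: [0.047, 0.999, -0.001, 0.001]
ft_force: [-2.3, -0.2, 8.8]
width: 0.0191
grip_force: 59.8
```

The force jumped to 12 N net with z held at the predicted floor height of 0.2084, so the key is fully home. Now I turn it clockwise.

arm_command --steps '[{"slide":[0,0,0.0005],"rot":[0,0,-4],"grip":0},{"slide":[0,0,0],"rot":[0,0,-4],"grip":0},{"slide":[0,0,0],"rot":[0,0,-4],"grip":0},{"slide":[0,0,0],"rot":[0,0,-4],"grip":0},{"slide":[0,0,0],"rot":[0,0,-4],"grip":0},{"slide":[0,0,0],"rot":[0,0,-4],"grip":0},{"slide":[0,0,0],"rot":[0,0,-4],"grip":0},{"slide":[0,0,0],"rot":[0,0,-4],"grip":0}]'

```text
time: 18.35
ee_pos: [0.4594, -0.2626, 0.2084]
eef_rot: [0.322, 0.947, -0.0, 0.001]
ft_force: [-1.8, -1.0, 5.8]
width: 0.0191
grip_force: 60.0
```

```bash
cat >> h.py <<'E'
def st():
    s=sensors.read_state();q=s["eef_rot"];print(s["time"],"pos",s["ee_pos"].round(4),"yaw",round(np.degrees(2*np.arctan2(q[1],q[0])),1),"F",s["ft_force"].round(1),"M",s["torque"].round(2),"w",s["width"],"j7",s["joint_positions"][6],"tq7",s["joint_torque"][6])
E
python3 -c "from h import *;st()"
```

```text
18.35 pos [ 0.4594 -0.2626  0.2084] yaw 142.4 F [-1.8 -1.   5.8] M [-0.21  0.39  0.31] w 0.0191449327088181 j7 1.28053418630458 tq7 0.8294406160712242
```

The moment of 0.31 N m matches the screw's friction, so the screw is following. I continue.

arm_command --steps '[{"slide":[0,0,0],"rot":[0,0,-4],"grip":0},{"slide":[0,0,0],"rot":[0,0,-4],"grip":0},{"slide":[0,0,0],"rot":[0,0,-4],"grip":0},{"slide":[0,0,0],"rot":[0,0,-3],"grip":0},{"slide":[0,0,0],"rot":[0,0,-2],"grip":0},{"slide":[0,0,0],"rot":[0,0,0],"grip":0},{"slide":[0,0,0],"rot":[0,0,0],"grip":0},{"slide":[0,0,0],"rot":[0,0,0],"grip":0}]'

```text
time: 19.35
ee_pos: [0.4594, -0.2626, 0.2084]
eef_rot: [0.457, 0.889, -0.0, 0.001]
ft_force: [-2.0, -1.9, 6.3]
width: 0.0192
grip_force: 60.0
```

```bash
python3 -c "from h import *;st()"
```

```text
19.35 pos [ 0.4594 -0.2626  0.2084] yaw 125.6 F [-2.  -1.9  6.3] M [-0.21  0.37  0.26] w 0.019233823274562706 j7 0.9893495780347952 tq7 -0.24054125882685184
```

Still only friction. On in 2° steps until the moment rises.

arm_command --steps '[{"slide":[0,0,0],"rot":[0,0,-2],"grip":0},{"slide":[0,0,0],"rot":[0,0,-1],"grip":0},{"slide":[0,0,0],"rot":[0,0,-1],"grip":0},{"slide":[0,0,0],"rot":[0,0,-1],"grip":0},{"slide":[0,0,0],"rot":[0,0,-1],"grip":0},{"slide":[0,0,0],"rot":[0,0,0],"grip":0},{"slide":[0,0,0],"rot":[0,0,0],"grip":0},{"slide":[0,0,0],"rot":[0,0,0],"grip":0}]'

```text
time: 20.35
ee_pos: [0.4594, -0.2627, 0.2084]
eef_rot: [0.503, 0.864, -0.0, 0.001]
ft_force: [-1.4, -0.8, 6.0]
width: 0.0193
grip_force: 60.0
```

```bash
python3 -c "from h import *;st()"
```

```text
20.35 pos [ 0.4594 -0.2627  0.2084] yaw 119.6 F [-1.4 -0.8  6. ] M [-0.28  0.32  0.25] w 0.019270681338786688 j7 0.8857377197437221 tq7 -0.27092400938272476
```

arm_command --steps '[{"slide":[0,0,0],"rot":[0,0,-1],"grip":0},{"slide":[0,0,0],"rot":[0,0,-1],"grip":0},{"slide":[0,0,0],"rot":[0,0,-1],"grip":0},{"slide":[0,0,0],"rot":[0,0,-1],"grip":0},{"slide":[0,0,0],"rot":[0,0,-1],"grip":0},{"slide":[0,0,0],"rot":[0,0,-1],"grip":0},{"slide":[0,0,0],"rot":[0,0,0],"grip":0},{"slide":[0,0,0],"rot":[0,0,0],"grip":0}]'

```text
time: 21.35
ee_pos: [0.4594, -0.2625, 0.2084]
eef_rot: [0.548, 0.837, -0.0, 0.001]
ft_force: [-2.7, 0.3, 5.6]
width: 0.0191
grip_force: 60.1
```

```bash
python3 -c "from h import *;st()"
```

```text
21.35 pos [ 0.4594 -0.2625  0.2084] yaw 113.6 F [-2.7  0.3  5.6] M [-0.18  0.4   0.47] w 0.01914605645423165 j7 0.7823361212799527 tq7 -0.4510693531483412
```

The moment has risen to 0.47. I take a few more degrees to confirm the stop.

arm_command --steps '[{"slide":[0,0,0],"rot":[0,0,-1],"grip":0},{"slide":[0,0,0],"rot":[0,0,-1],"grip":0},{"slide":[0,0,0],"rot":[0,0,-1],"grip":0},{"slide":[0,0,0],"rot":[0,0,0],"grip":0},{"slide":[0,0,0],"rot":[0,0,0],"grip":0},{"slide":[0,0,0],"rot":[0,0,0],"grip":0},{"slide":[0,0,0],"rot":[0,0,0],"grip":0},{"slide":[0,0,0],"rot":[0,0,0],"grip":0}]'

```text
time: 22.35
ee_pos: [0.4594, -0.2624, 0.2084]
eef_rot: [0.569, 0.822, -0.0, 0.001]
ft_force: [-2.2, -1.7, 5.8]
width: 0.0194
grip_force: 60.4
```

```bash
python3 - <<'E'
from h import *
st()
p=eyes.camera("wrist");print(np.round([r["bbox"] for r in eyes.look_for("key_handle",p)[:2]]).tolist())
# bar edges at rows 150..210: columns
g=cv2.GaussianBlur(cv2.cvtColor(p["pixels"],cv2.COLOR_RGB2GRAY),(3,3),0).astype(int)
for v in(150,165,180,195,210,225):print(v,"".join("%4d"%x for x in g[v,290:360:3]))
E
```

```text
22.35 pos [ 0.4594 -0.2624  0.2084] yaw 110.6 F [-2.2 -1.7  5.8] M [-0.15  0.38  0.62] w 0.019447549740498372 j7 0.730694949826264 tq7 -0.6429887562990189
[[298.0, 132.0, 348.0, 315.0]]
150  255 255 255 159 179 196 204 203 203 204 204 204 205 204 205 196 178 166 251 240 255 255 255 255
165  255 255 255 168 176 193 202 203 204 203 204 204 205 205 204 198 179 158 249 240 255 255 255 255
180  255 255 255 213 169 188 201 202 201 202 201 203 202 202 204 200 181 160 243 244 255 255 255 255
195  255 255 255 251 155 185 199 201 201 202 202 202 202 202 201 200 183 162 225 235 255 255 255 255
210  255 255 255 255 173 177 194 201 200 200 201 200 201 201 201 201 185 166 233 247 255 255 255 255
225  255 255 255 236 111 173 191 199 200 200 200 199 200 200 200 200 188 170 115 143 255 255 255 255
```

arm_command --steps '[{"slide":[0,0,0],"rot":[0,0,-1],"grip":0},{"slide":[0,0,0],"rot":[0,0,-1],"grip":0},{"slide":[0,0,0],"rot":[0,0,-1],"grip":0},{"slide":[0,0,0],"rot":[0,0,-1],"grip":0},{"slide":[0,0,0],"rot":[0,0,0],"grip":0},{"slide":[0,0,0],"rot":[0,0,0],"grip":0},{"slide":[0,0,0],"rot":[0,0,0],"grip":0},{"slide":[0,0,0],"rot":[0,0,0],"grip":0}]'

```text
time: 23.45
ee_pos: [0.4595, -0.2623, 0.2084]
eef_rot: [0.597, 0.802, -0.0, 0.001]
ft_force: [-1.6, 0.6, 6.5]
width: 0.019
grip_force: 60.4
```

```bash
python3 -c "from h import *;st()"
```

```text
23.45 pos [ 0.4595 -0.2623  0.2084] yaw 106.6 F [-1.6  0.6  6.5] M [-0.12  0.38  0.7 ] w 0.01898022433026129 j7 0.6616436603300858 tq7 -0.6712870672345161
```

The moment is 0.70 N m, well over the 0.3 friction, so the screw is tight. I relax, open and retreat upward.

arm_command --steps '[{"slide":[0,0,0.0005],"rot":[0,0,2],"grip":0},{"slide":[0,0,0],"rot":[0,0,0],"grip":1},{"slide":[0,0,0],"rot":[0,0,0],"grip":1},{"slide":[0,0,0],"rot":[0,0,0],"grip":1},{"slide":[0,0,0],"rot":[0,0,0],"grip":1},{"slide":[0,0,0],"rot":[0,0,0],"grip":1},{"slide":[0,0,0],"rot":[0,0,0],"grip":1},{"slide":[0,0,0],"rot":[0,0,0],"grip":1}]'

```text
time: 24.45
ee_pos: [0.459, -0.2622, 0.208]
eef_rot: [0.584, 0.812, 0.0, 0.0]
ft_force: [-0.5, -0.1, 1.0]
width: 0.0808
grip_force: 0.0
```

arm_command --steps '[{"slide":[0,0,0.005],"rot":[0,0,0],"grip":1},{"slide":[0,0,0.015],"rot":[0,0,0],"grip":1},{"slide":[0,0,0.02],"rot":[0,0,0],"grip":1},{"slide":[0,0,0.02],"rot":[0,0,0],"grip":1},{"slide":[0,0,0.03],"rot":[0,0,0],"grip":1},{"slide":[0,0,0.03],"rot":[0,0,0],"grip":1},{"slide":[0,0,0.03],"rot":[0,0,0],"grip":1},{"slide":[0,0,0],"rot":[0,0,0],"grip":1}]'

```text
time: 25.45
ee_pos: [0.4599, -0.2624, 0.3612]
eef_rot: [0.584, 0.812, 0.0, 0.002]
ft_force: [-0.2, 0.1, 1.0]
width: 0.0869
grip_force: 0.0
```

```bash
python3 - <<'E'
from h import *
st()
p=eyes.camera("wrist");p=eyes.camera("wrist");b=eyes.camera("scene")
for q,n in((p,"wrist"),(b,"scene")):
    for t in("hex_key","key_handle"):
        for r in eyes.look_for(t,q)[:4]:print(n,t,np.round(r["bbox"]),round(r["conf"],2))
for c in((.4595,-.262),):
    print("home handle pred wrist",proj(p,[*c,.256]),"scene",proj(b,[*c,.256]),proj(b,[*c,.114]))
save(p,"fin.png")
import math
im=rect(p,(.4595,-.262),.256,.07,560);g=cv2.cvtColor(im,cv2.COLOR_RGB2HSV)
m=((g[:,:,2]>100)&(g[:,:,2]<225)&(g[:,:,1]<45)).astype(np.uint8)
m=cv2.morphologyEx(m,cv2.MORPH_OPEN,np.ones((45,45),np.uint8))
for c in cv2.findContours(m,0,1)[0]:
    if cv2.contourArea(c)>5000:
        r=cv2.minAreaRect(c);print("bar? centre",.4595-.07+r[0][0]*.00025,-.262+.07-r[0][1]*.00025,"size mm",np.array(r[1])*.25,"ang",r[2])
E
```

```text
25.45 pos [ 0.4599 -0.2624  0.3612] yaw 108.6 F [-0.2  0.1  1. ] M [-0.06 -0.13 -0.02] w 0.08686311395063726 j7 0.70849731793832 tq7 -0.014213597460184246
wrist hex_key [310. 125. 340. 247.] 0.72
wrist key_handle [310. 122. 340. 246.] 0.87
scene hex_key [394. 137. 423. 180.] 0.88
scene hex_key [208. 116. 248. 149.] 0.73
scene hex_key [335. 153. 346. 197.] 0.66
scene key_handle [392. 143. 427. 181.] 0.94
scene key_handle [337. 153. 350. 196.] 0.7
scene key_handle [210. 112. 249. 150.] 0.65
home handle pred wrist [324.71089145 186.94262972] scene [227.41097084 115.66368311] [235.79869343 150.91448911]
bar? centre 0.5058750000000001 -0.32175 size mm [20.   46.75] ang 90.0
bar? centre 0.4477359504699707 -0.23059667205810547 size mm [41.48013306 21.77472878] ang 73.0724868774414
bar? centre 0.4087499980926514 -0.20987499809265137 size mm [23.99999619 28.74999619] ang 0.0
```

The arm is clear and open. The key's handle shows at (325,184) in the wrist view, against (325,187) predicted for a fully home key. I hand in.

```bash
python3 -c "from h import *;print(order.close_job())"
```

```text
the job is handed in; nothing more can be done
None
```

The dark steel key is fully home in the clamp screw and left standing there. I turned it clockwise until the moment rose to about 0.7 N m, well above the screw's 0.3 N m friction, then let go, backed the arm off and handed the job in at about 25.5 s. The final screw angle was judged from that rise, not measured.

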